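# Fetch the desk light from its box and lock it on its stand

### The job

Open the walnut box that has a brass knob on its lid, by that knob, until the lid leans back on its stop, and take out the round desk light. Lock the light onto its swivel stand like a bayonet bulb: feel for the two slots, push it straight down against the spring, turn it about a quarter turn clockwise (seen from above) to the end stop and let go, so that it springs up into its rests and stays locked, upright. Leave the box open and do not push the other things on the desk about.

Things in the scene. Friction and masses are not known exactly. Their poses are not given: they have to be found in the camera images.
- case: walnut box, fixed to the desk, 140 (x) x 194 (y) x 79 mm high, origin at the centre of its underside. The lid is its top 18 mm, hinged along the far (+x) long side. Inside it is 112 (x) x 172 (y) mm; floor 11 mm, rim 60 mm above the desk; hides the light while shut. (A like box without a knob, far right, is decor.)
- case_lid (a joint): lid angle in rad: 0 shut, grows as it opens, 1.66 leaning back on its stop. Left below about 1.4 it falls shut, left above about 1.5 it falls back to the stop
- lid_knob (a point): middle of the head of the round brass knob on the lid's front half (head 22 mm in diameter, 8 mm tall at full width). Lid shut: 24 mm above the lid's top, 103 mm above the desk, 118 mm in front of the hinge line and 42.5 mm above it. Axes turn with the lid: shut, x points from the knob towards the hinge, y along the hinge, z up
- lid_hinge (a point): point on the lid's hinge axis, midway along the box's far side, 60 mm above the desk; the axis is this frame's y
- light_mid (a point): grip centre of the round desk light (loose, 0.1 to 0.2 kg, 47 mm tall, standing in the box): half-way up its fine-ribbed aluminium barrel, 60 mm in diameter and 25 mm high, 31 mm above the light's underside; z up. The barrel spans 12 mm below to 13 mm above this point
- light: the same light, origin at the tip of the plug below the barrel: 34 mm in diameter, 19 mm long, tip tapered. Two opposite lugs on the plug, 11 mm wide, 5 mm high, stick out along this frame's +x and -x to 24 mm from the axis, undersides 4 mm above the tip. A black bar across the white top runs along the same x axis. A half turn makes no difference
- stand: the fixed stand: dark base 120 mm wide, 18 mm high, with a collar 57 mm in diameter; origin under its centre, z up. The collar has a 38.5 mm hole and two opposite slots 15 mm wide for the lugs. It is a stiff swivel (slips above 1.5 N m): the slots point along this frame's +x and -x give or take 0.2 rad, the exact bearing is not reported
- stand_top (a point): centre of the collar's top, 75 mm above the desk. Height of light_mid above it: lugs lying on the collar 27 mm; lugs in the slots, resting on the sprung plunger (6 N, 13 N at the bottom) 24; pushed to the bottom 12. It turns only below 15, only clockwise from above, to an end stop after 70 degrees. Let go there it springs up to 18 into rests: locked. Let go unturned it rises to 24
- compass: round brass pocket compass, 53 mm wide, 15 high; a loose bystander that must not be pushed about, origin at the centre of its underside
- silver_box: small silver stamp box 36 x 54 x 25 mm; a loose bystander that must not be pushed about, origin at the centre of its underside
- pen: dark red-brown fountain pen 136 mm long; a loose bystander that must not be pushed about, origin at the centre of its underside
- ink: blue ink bottle with a black cap, 62 mm wide, 60 high; a loose bystander that must not be pushed about, origin at the centre of its underside
- loupe: magnifier with a black handle, 170 mm long, 14 high; a loose bystander that must not be pushed about, origin at the centre of its underside
- desk_ruler: wooden ruler 28 x 200 x 6 mm; a loose bystander that must not be pushed about, origin at the centre of its underside
Things that resemble listed ones, but are neither listed nor needed, are in the scene too. Leave any turquoise look-alike of the stand alone.

How it is judged:
By the outcome, as a careful person would: the job done as asked, in the order asked, and still so for the second after the job is handed in, with the robot touching nothing.
It also fails if it takes over 72 s, if anything falls off the work surface, if the arm or the gripper's body presses on something with over 40 N, if the wrist force passes 120 N, or if a joint passes its speed limit or range.

### The arm

A 6-joint arm with a two-finger parallel gripper is mounted at the origin on the work surface; the furniture and walls round the work are solid. World frame = base frame: x ahead of the robot, y to its left, z up, the work surface at z = 0. Lengths are in m, angles in degrees, forces in N, time in s.
With the tool pointing down it reaches from about 0.4 to 0.825 m from the base axis. Payload 7 kg.
Tool frame: the origin (TCP) lies at the very end of the fingers, on their centre line; the grasp point (between the pads) lies 19 mm behind it; z points along the fingers, y is the line along which they close (so a half turn about z gives the same grasp; the last joint's range is limited). The gripper opens to 88 mm and grips with 3 to 60 N. Pads are 19 mm wide; open, the fingers measure 130 mm over their backs; the gripper's body (78 mm by 193 mm) begins 47 mm behind the grasp point.
Start: joints at [86.752, 20.546, 0.682, 0, -70.136, -16.507], TCP at [0.228, 0.635, 0.193] pointing down, gripper open.
Joint ranges: [-176.03, 176.03], [-82.01, 121.73], [-58.28, 71.71], [-173.87, 95.51], [-174.79, -0.11], [-173.66, 173.66]. Speed limits (degrees/s): [136.94, 136.94, 172.46, 180, 180, 180].

### API

Orientations are given as [roll, pitch, yaw] about the fixed x, y, z axes, in that order (R = Rz(yaw) Ry(pitch) Rx(roll)).
In Python, from plant import get_state, imaging, r, finder gives the robot as it stands.
- The arm moves only by the shell command python3 -m handwheel 'ROWS' [FORCE]. ROWS is JSON, a list of rows, each a list of 5 numbers: the closure, from 0 (fully open) to 1 (shut), then the shift along the world's x, y, z in cm, then the turn about the world's z in degrees. A call has 1 to 8 rows; each row is the pose to reach, as a shift and turn from the pose commanded when the call began; what a row does not reach only later rows make up. A row lasts 1/8 s, in which the tool goes at most 62.5 mm and 10.7 degrees, less where a joint would pass 70% of its speed; a pose out of reach is approached as far as the arm can. A call with a gripper value outside its range is refused whole. The fingers move at their own pace and stop on an object; FORCE is the grip in N (left out, the last holds). Time passes only in rows, so rows that repeat a pose let the fingers close. It gives the time, the measured TCP pose, the force, the opening and the grip force at its end, in the units of the state.
- get_state(): the state, without advancing time (a new reading comes with each control period).
- imaging.capture(name): name is "scene" or "side" or "wrist"; returns (picture, depth): 480x640x3 uint8, red, green, blue; 480x640 float32, m along the optical axis (not along the pixel's ray), 0 where there is no reading.
- imaging.get_calibration(name): a dict with "fx", "fy", "cx", "cy" (pixels), "rvec" (rotation vector, rad) and "tvec" (3), from world to camera coordinates, as OpenCV has them; the wrist camera has in their place "hand_eye" (4x4, takes a point from camera to tool coordinates, whose origin is the TCP and whose axes are the flange's). Camera axes: x right, y down, z forward; pixel columns grow to the right and rows downward; lengths in m; the calibration is good to about 2 mm. A picture is of the moment at which its call begins: read the wrist's pose just before it. get_calibration takes no time and is no camera call.
- r.close_job(): hands the job in; it is judged then, once.
Trained networks look in the newest picture that a camera, given by its name, has taken for a name from the list of things; names that differ only in an ending like _2 or _b are one class to them, and where a whole thing is asked for, a point or a joint stands for the part that bears it (a point fixed in the world has none). Each returns a list of dicts, best first, with "p" (0 to 1); they miss things now and then, are a little off and sometimes report something else, mostly with a low value. They report only what shows in the picture. A call takes as long as a camera call. They do not tell look-alikes from the thing itself.
- finder.cut_out(camera, query): "region" (480x640 bool, what is visible of it) and "pixel" ([column, row] in pixels, amid what is visible of it).
The state is a dict: "time_s": time; "joints": joint angles; "qd": joint speeds; "joint_torque": joint torques, N m; "tcp_pos": TCP position; "eef_rot": TCP orientation; "contact_force": force on the tool from outside, world axes, zero at the start; "moment": the same for the moment, N m; "gripper_width": finger opening in m; "gripper_force": force on a finger pad.
Only numpy, scipy, OpenCV 4.12 (cv2) and the standard library are available. Lean on these libraries where they do the work, as an engineer would, in place of code of your own. Each camera call takes 0.05 s, during which the arm holds its last target. There are 200 camera calls.

## Working session

There is one attempt and no reset: what is moved stays moved. The work goes in short steps, Python scripts to look and compute and a shell command to move; the robot and the scene stay as the last step left them, time stands still between calls to the robot, and variables do not carry over. Pictures are saved under pics/ and viewed, at most 10 in all, crops included, and the job is handed in when it is done.

```bash
ls; mkdir -p pics
cat > h.py <<'E'
import numpy as np, cv2
from plant import get_state, imaging, r, finder
from scipy.spatial.transform import Rotation as R
def cam(name):
    c=imaging.get_calibration(name)
    K=(c['fx'],c['fy'],c['cx'],c['cy'])
    if 'hand_eye' in c:
        s=get_state(); T=np.eye(4); T[:3,:3]=R.from_euler('xyz',s['eef_rot'],degrees=True).as_matrix(); T[:3,3]=s['tcp_pos']
        return K,T@np.array(c['hand_eye'])
    M=np.eye(4); M[:3,:3]=cv2.Rodrigues(np.array(c['rvec'],float))[0]; M[:3,3]=np.ravel(c['tvec'])
    return K,np.linalg.inv(M)
def shot(name,save=None):
    K,T=cam(name); p,d=imaging.capture(name)
    if save: cv2.imwrite('pics/'+save,p[:,:,::-1])
    fx,fy,cx,cy=K; v,u=np.mgrid[:480,:640]
    P=np.stack([(u-cx)/fx*d,(v-cy)/fy*d,d],-1)@T[:3,:3].T+T[:3,3]
    P[d==0]=np.nan
    return p,d,P,K,T
def proj(X,K,T):
    x=np.linalg.inv(T)@np.append(X,1); return [K[0]*x[0]/x[2]+K[2],K[1]*x[1]/x[2]+K[3]]
def ray(u,v,z,K,T):
    d=T[:3,:3]@np.array([(u-K[2])/K[0],(v-K[3])/K[1],1]); return T[:3,3]+d*(z-T[2,3])/d[2]
E
python3 - <<'E'
from h import *
print(get_state())
for n in ['scene','side']:
    p,d,P,K,T=shot(n,n+'0.png'); print(n,T[:3,3])
    for q in ['lid_knob','case','stand','compass','silver_box','pen','ink','loupe','desk_ruler']:
        for o in finder.cut_out(n,q)[:3]:
            m=o['region']; X=P[m]; X=X[~np.isnan(X[:,0])]
            print(q,round(o['p'],2),np.round(o['pixel']),m.sum(),np.round(np.median(X,0),3) if len(X) else '',np.round(np.percentile(X,[3,97],axis=0),3).tolist() if len(X) else '')
E
```

```text
pics
{'time_s': 0.0, 'joints': array([ 8.67527186e+01,  2.05909498e+01,  6.34197682e-01, -2.10659637e-02,
       -7.01353518e+01, -1.65064381e+01]), 'qd': array([ 0.00378642,  0.03566988,  0.0873569 , -0.01159565, -0.11704967,
        0.01827813]), 'joint_torque': array([-8.50701781e-04, -5.82715201e+01,  2.93045032e+01,  6.99696243e+00,
        6.78741460e-03, -1.82759322e-04]), 'tcp_pos': array([0.22798   , 0.63475976, 0.19222845]), 'eef_rot': array([ 1.79906065e+02, -7.18425583e-03, -1.97608878e+01]), 'contact_force': array([-0.47412677,  0.49954106, -0.14036793]), 'moment': array([-0.03915267,  0.03789801, -0.02593356]), 'gripper_force': 0.0, 'gripper_width': 0.08741767023941162}
scene [-0.38140342 -0.66554544  0.61894192]
lid_knob 0.78 [395. 262.] 2876 [ 0.515 -0.237  0.081] [[0.464, -0.32, 0.067], [0.599, -0.139, 0.091]]
case 0.97 [396. 275.] 4913 [ 0.485 -0.241  0.075] [[0.463, -0.323, 0.011], [0.595, -0.141, 0.083]]
stand 0.68 [204. 266.] 1114 [0.343 0.205 0.027] [[0.307, 0.17, 0.002], [0.402, 0.258, 0.077]]
stand 0.65 [248. 243.] 1077 [0.505 0.202 0.022] [[0.468, 0.164, 0.00
[... 1714 characters left out ...]
0.085, 0.015]]
silver_box 0.73 [369. 246.] 213 [ 0.69  -0.012  0.02 ] [[0.678, -0.033, -0.0], [0.719, 0.023, 0.028]]
silver_box 0.44 [442. 325.] 604 [ 0.63  -0.434  0.005] [[0.545, -0.462, 0.001], [0.724, -0.402, 0.008]]
pen 0.42 [294. 270.] 114 [0.427 0.    0.011] [[0.414, -0.055, -0.001], [0.445, 0.064, 0.015]]
ink 0.73 [378. 342.] 614 [ 0.438 -0.433  0.035] [[0.42, -0.449, 0.005], [0.469, -0.41, 0.061]]
ink 0.18 [253. 215.] 187 [0.464 0.412 0.009] [[0.431, 0.364, 0.004], [0.546, 0.441, 0.015]]
loupe 0.78 [256. 216.] 267 [0.464 0.414 0.009] [[0.421, 0.363, -0.001], [0.554, 0.465, 0.017]]
desk_ruler 0.61 [443. 324.] 562 [ 0.633 -0.433  0.005] [[0.545, -0.463, 0.001], [0.727, -0.402, 0.008]]
```

View pics/scene0.png

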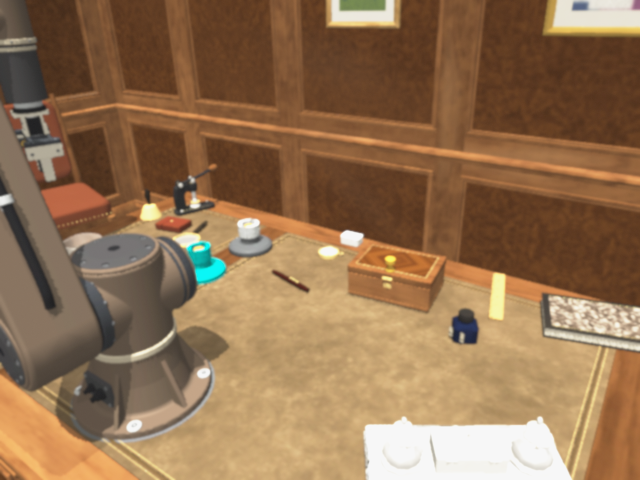

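Run:
```python
import cv2
a=cv2.imread('pics/scene0.png')
b=cv2.resize(a[190:340,160:460],None,fx=2.6,fy=2.6,interpolation=cv2.INTER_CUBIC)
cv2.imwrite('pics/crop0.png',b)
```

```text
(no output)
```

View pics/crop0.png

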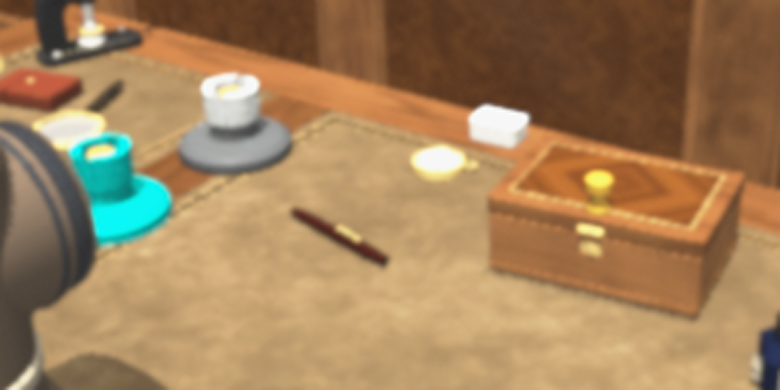

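The scene shows the brass-knob walnut box (knob at 390,262), which is the only one with a knob. The dark stand with the grey base is at (248,240); the turquoise look-alike at (204,262) is to be left alone. The compass is at (328,252), the silver box at (350,238), the pen at (291,280) and the ink at (465,327). I'll go over the stand first, then the box.

```bash
python3 -m handwheel '[[0,0,0,6,0],[0,2,-3,12,0],[0,5,-8,16,5],[0,8.5,-13,16,10],[0,12,-18,16,15],[0,15.5,-24,16,20],[0,19,-30,16,20],[0,22,-35,16,20]]'; python3 -m handwheel '[[0,3,-6,0,0],[0,3,-6,0,0],[0,3,-6,0,0]]'
python3 - <<'E'
from h import *
s=get_state(); print(s['joints'],s['tcp_pos'],s['eef_rot'])
p,d,P,K,T=shot('wrist','w1.png'); print(T[:3,3], T[:3,2])
for o in finder.cut_out('wrist','stand')[:3]:
    m=o['region']; X=P[m]; X=X[~np.isnan(X[:,0])]; X=X[X[:,2]>.065]
    print(o['p'],o['pixel'],np.round(X.mean(0),4) if len(X) else '',np.round(np.percentile(X,[2,98],axis=0),3).tolist() if len(X) else '')
E
```

```text
time_s: 2.0
tcp_pos: [0.4389, 0.3, 0.3536]
eef_rot: [-180.0, -0.0, 0.3]
contact_force: [1.0, 0.1, 0.4]
gripper_width: 0.0876
gripper_force: 0.0
time_s: 2.38
tcp_pos: [0.4684, 0.2415, 0.3533]
eef_rot: [-180.0, -0.0, 0.2]
contact_force: [0.9, 0.2, -0.0]
gripper_width: 0.0877
gripper_force: 0.0
[ 4.86059013e+01  2.70894871e+00 -1.61834370e+00 -1.11853127e-02
 -8.56492937e+01  4.15546199e+01] [0.46840902 0.24147374 0.35326908] [-1.79975080e+02 -7.18476224e-03  1.59673389e-01]
[0.5394837  0.24109144 0.54505053] [-2.60240720e-01 -2.23383045e-04 -9.65543742e-01]
0.9 [330.3, 261.1] [0.3529 0.2283 0.0724] [[0.326, 0.202, 0.066], [0.38, 0.255, 0.077]]
0.67 [338.0, 150.7] [0.5259 0.2195 0.0731] [[0.5, 0.193, 0.067], [0.552, 0.247, 0.077]]
0.48 [610.3, 149.1] [ 0.5271 -0.1405  0.0771] [[0.465, -0.166, 0.066], [0.591, -0.122, 0.081]]
```

View pics/w1.png

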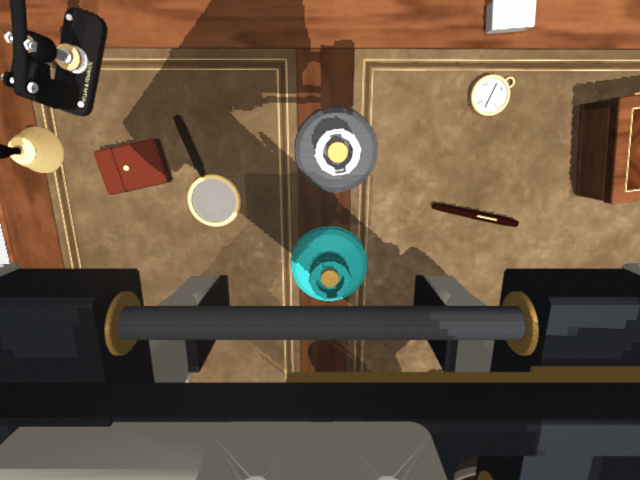

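The wrist view shows the grey stand with white collar at (338,151), with slots roughly up and down in the image (world x). The turquoise look-alike is at (330,262). Next I measure the collar centre and slot bearing, then go to the box.

```bash
python3 -m handwheel '[[0,5,-2.2,0,0],[0,0,-2.2,-5,0],[0,-5,-2.2,-9,0],[0,-6.5,-2.2,-9,0],[0,-6.5,-2.2,-9,0]]'|head -3
python3 - <<'E'
from h import *
p,d,P,K,T=shot('wrist','w2.png')
g=cv2.cvtColor(p,cv2.COLOR_RGB2GRAY)
os=finder.cut_out('wrist','stand')
for o in os[:3]:
    m=o['region']; X=P[m]; X=X[~np.isnan(X[:,0])]; X=X[X[:,2]>.07]
    if len(X)>50: 
        (c,rr)=cv2.minEnclosingCircle(X[:,:2].astype(np.float32)); print(o['p'],o['pixel'],X.mean(0),c,rr)
u,v=map(int,proj([.526,.2195,.075],K,T)); print(u,v)
cv2.imwrite('pics/w2c.png',cv2.resize(p[max(v-70,0):v+70,u-90:u+90,::-1],None,fx=4,fy=4,interpolation=cv2.INTER_CUBIC))
E
```

```text
time_s: 3.1
tcp_pos: [0.4016, 0.2207, 0.263]
eef_rot: [-180.0, 0.0, 0.5]
0.93 [313.6, 237.1] [0.35250486 0.22841439 0.07483141] (0.3519517779350281, 0.22843503952026367) 0.029797937721014023
0.57 [321.4, 94.1] [0.52676511 0.21996812 0.07514616] (0.5255207419395447, 0.21998785436153412) 0.02927260473370552
322 84
```

View pics/w2c.png

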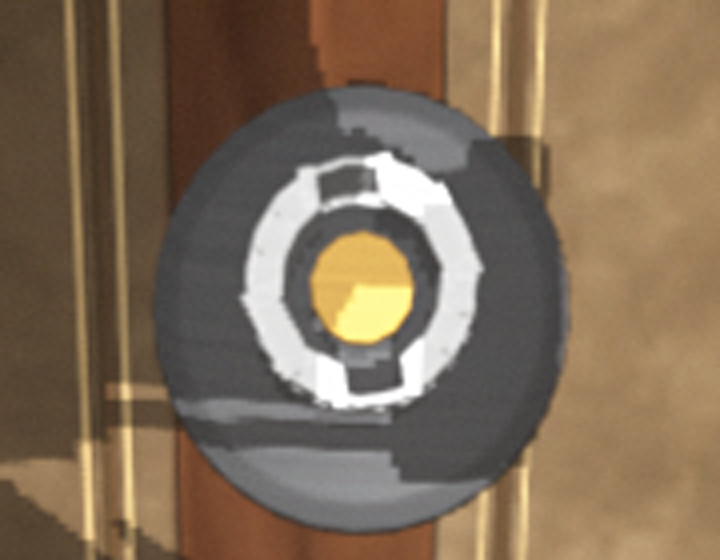

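The crop shows the collar with slots at crop (346,182) and (376,377), i.e. a bearing a few degrees counter-clockwise of world x. I compute it and move on to the box.

```bash
python3 - <<'E'
from h import *
K,T=cam('wrist')
a=[ray(322-90+x/4,84-70+y/4,.075,K,T) for x,y in [(346,180),(376,378)]]
b=a[0]-a[1]; print(a,(a[0]+a[1])/2,np.hypot(*b[:2]),np.degrees(np.arctan2(b[1],b[0])))
c=[ray(322-90+x/4,84-70+y/4,.075,K,T) for x,y in [(246,290),(480,270),(358,155),(365,408)]]
print(np.round(c,4))
E
python3 -m handwheel '[[0,0,-4,4,0],[0,1,-10,7,0],[0,2,-16,7,0],[0,2,-22,7,0],[0,2,-28,7,0],[0,2,-34,7,0],[0,2,-40,7,0],[0,2,-44,7,0]]'|head -3; python3 -m handwheel '[[0,0,-2,0,0],[0,0,-2,0,0]]'|head -3
python3 - <<'E'
from h import *
p,d,P,K,T=shot('wrist','w3.png')
z=P[...,2]
for q in ['lid_knob','case']:
  for o in finder.cut_out('wrist',q)[:2]: print(q,o['p'],o['pixel'],o['region'].sum())
m=(z>.098)&(z<.112)&(P[...,0]>.4)&(P[...,0]<.6)&(abs(P[...,1]+.235)<.06); X=P[m]; print('knob',m.sum(),X.mean(0),np.percentile(X,[2,98],axis=0))
m=(z>.073)&(z<.085)&(P[...,0]>.4)&(P[...,0]<.7)&(P[...,1]<-.1)&(P[...,1]>-.36); print('lid',cv2.minAreaRect(P[m][:,:2].astype(np.float32)),np.median(z[m]))
E
```

```text
[array([0.55104619, 0.22437786, 0.075     ]), array([0.50601465, 0.21667584, 0.075     ])] [0.52853042 0.22052685 0.075     ] 0.04568545235595536 9.705733913516793
[[0.5262 0.2488 0.075 ]
 [0.5311 0.1915 0.075 ]
 [0.5565 0.2215 0.075 ]
 [0.4989 0.2194 0.075 ]]
time_s: 4.2
tcp_pos: [0.4239, -0.2229, 0.3335]
eef_rot: [180.0, -0.0, 0.2]
time_s: 4.45
tcp_pos: [0.4239, -0.2416, 0.3329]
eef_rot: [180.0, 0.0, 0.1]
lid_knob 0.92 [306.7, 100.4] 20169
case 0.62 [307.5, 95.3] 20207
knob 301 [ 0.48926056 -0.23261612  0.1097797 ] [[ 0.47962257 -0.24189693  0.10696025]
 [ 0.49917195 -0.22287355  0.11165435]]
lid ((0.5395978689193726, -0.22582018375396729), (0.13357987999916077, 0.19426892697811127), 7.804931163787842) 0.07938014152597217
```

View pics/w3.png

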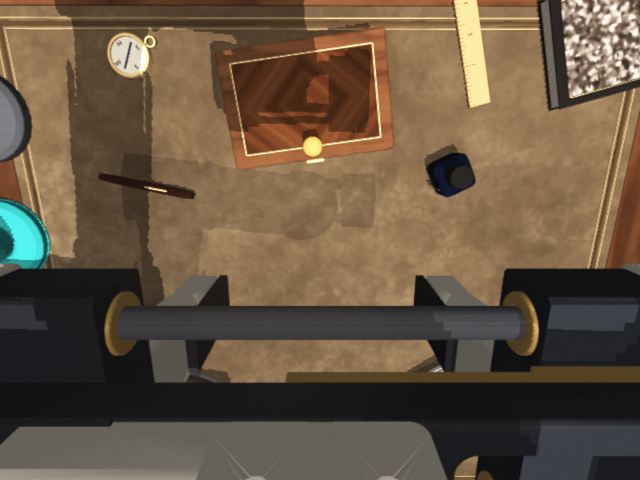

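The view shows the box at (307,98) with the knob at (312,146), turned about +7.5°. The hinge is on the far side. The knob is at (0.489,-0.2325), consistent with the hinge being 118 mm further along. I go down and grip.

```bash
python3 -m handwheel '[[0.3,3,0.5,-5,7.4],[0.4,6.5,0.9,-10,7.4],[0.4,6.5,0.9,-16,7.4],[0.4,6.5,0.9,-21,7.4],[0.4,6.5,0.9,-24.6,7.4],[0.4,6.5,0.9,-24.6,7.4],[1,6.5,0.9,-24.6,7.4],[1,6.5,0.9,-24.6,7.4]]' 12; python3 -m handwheel '[[1,0,0,0,0],[1,0,0,0,0],[1,0,0,0,0]]' 12
python3 - <<'E'
import numpy as np
for t in [0,10,20,30,40,50,60,65,70,75,80,85,90]:
    t1=np.radians(t); x=-118*np.cos(t1)+42.5*np.sin(t1)+118; z=118*np.sin(t1)+42.5*np.cos(t1)-42.5
    print(t,np.round([x*.0991,x*.01305,z*.1],2))
E
```

```text
time_s: 5.6
tcp_pos: [0.4898, -0.2311, 0.0892]
eef_rot: [179.9, -0.2, 7.7]
contact_force: [-0.1, -0.6, -0.0]
gripper_width: 0.0381
gripper_force: 0.0
time_s: 5.98
tcp_pos: [0.4883, -0.2312, 0.0874]
eef_rot: [180.0, -0.0, 7.6]
contact_force: [-0.4, -0.2, -1.2]
gripper_width: 0.0082
gripper_force: 0.0
0 [0. 0. 0.]
10 [0.91 0.12 1.98]
20 [2.15 0.28 3.78]
30 [3.67 0.48 5.33]
40 [5.44 0.72 6.59]
50 [7.4  0.97 7.52]
60 [9.49 1.25 8.09]
65 [10.57  1.39  8.24]
70 [11.65  1.53  8.29]
75 [12.74  1.68  8.25]
80 [13.81  1.82  8.11]
85 [14.87  1.96  7.88]
90 [15.91  2.09  7.55]
```

```bash
python3 -m handwheel '[[1,0,0,0,0],[1,0,0,0,0]]' 12;python3 - <<'E'
from h import *
p,d,P,K,T=shot('wrist')
q,*_,K2,T2=shot('scene')
u,v=map(int,proj([.489,-.232,.1],K2,T2)); print(u,v)
a=cv2.resize(q[v-45:v+45,u-45:u+45,::-1],(400,400),interpolation=cv2.INTER_CUBIC)
b=cv2.resize(p[:,:,::-1],(533,400))
cv2.imwrite('pics/k1.png',cv2.resize(np.hstack([a,b]),(800,343)))
E
```

```text
time_s: 6.22
tcp_pos: [0.4883, -0.2312, 0.0871]
eef_rot: [-180.0, 0.0, 7.6]
contact_force: [-0.5, 0.1, 0.4]
gripper_width: 0.0008
gripper_force: 0.0
390 261
```

View pics/k1.png

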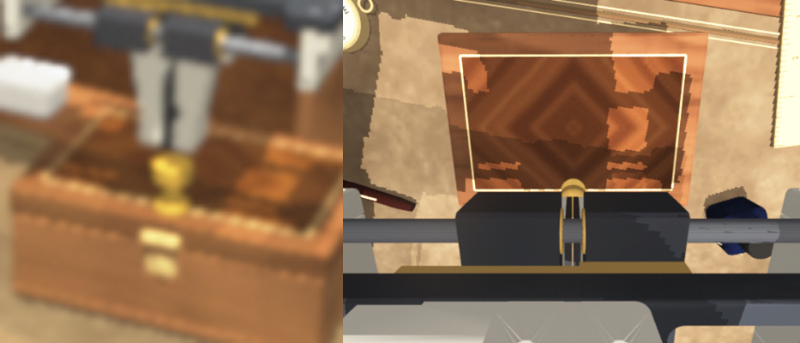

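Run:
```python
from h import *
s=get_state()
for n in ['wrist','scene','side']:
    p,d,P,K,T=shot(n)
    print(n,'tcp px',np.round(proj(s['tcp_pos'],K,T)),'knob px',np.round(proj([.489,-.2325,.103],K,T)))
    X=P[(abs(P[...,0]-.49)<.06)&(abs(P[...,1]+.2325)<.03)&(P[...,2]>.085)&(P[...,2]<.16)]
    for z0 in np.arange(.085,.16,.006):
        Y=X[(X[:,2]>=z0)&(X[:,2]<z0+.006)]
        if len(Y)>2: print(round(z0,3),len(Y),np.round(np.percentile(Y[:,:2],[5,95],axis=0),3).tolist())
    if n=='wrist': print(np.round(P[240:270:4,275:345:8],3)[...,[0,2]].tolist())
```

```text
wrist tcp px [320. 271.] knob px [323. 281.]
0.097 78 [[0.495, -0.239], [0.5, -0.223]]
0.103 215 [[0.495, -0.238], [0.5, -0.224]]
0.109 240 [[0.484, -0.237], [0.499, -0.226]]
0.121 80 [[0.498, -0.236], [0.501, -0.225]]
0.127 146 [[0.498, -0.236], [0.501, -0.224]]
0.133 190 [[0.496, -0.236], [0.501, -0.225]]
0.139 165 [[0.496, -0.236], [0.501, -0.225]]
0.145 119 [[0.498, -0.234], [0.499, -0.227]]
0.151 52 [[0.498, -0.235], [0.501, -0.226]]
[[[0.501, 0.079], [0.502, 0.08], [0.502, 0.08], [0.503, 0.08], [0.503, 0.079], [0.504, 0.079], [0.505, 0.08], [0.505, 0.08], [0.506, 0.079]], [[0.499, 0.079], [0.499, 0.08], [0.5, 0.079], [0.5, 0.079], [0.501, 0.079], [0.502, 0.08], [0.502, 0.079], [0.503, 0.079], [0.503, 0.079]], [[0.496, 0.078], [0.497, 0.08], [0.497, 0.08], [0.498, 0.081], [0.499, 0.08], [0.499, 0.079], [0.5, 0.08], [0.5, 0.079], [0.501, 0.079]], [[0.494, 0.079], [0.494, 0.079], [0.495, 0.08], [0.496, 0.08], [0.496, 0.079], [0.498, 0.082], [0.498, 0.083], [0.498, 0.08], [0.499, 0.08]], [[0.492, 0.08], [0.492, 0.079], [0.493, 0.08], [0.493, 0.079], [0.494, 0.079], [0.496, 0.083], 
[... 903 characters left out ...]
19]]
0.145 39 [[0.474, -0.248], [0.494, -0.216]]
0.151 51 [[0.474, -0.249], [0.486, -0.217]]
0.157 23 [[0.475, -0.249], [0.492, -0.217]]
side tcp px [352. 274.] knob px [352. 269.]
0.085 8 [[0.481, -0.237], [0.489, -0.233]]
0.091 4 [[0.483, -0.239], [0.487, -0.231]]
0.097 13 [[0.477, -0.242], [0.49, -0.23]]
0.103 22 [[0.476, -0.242], [0.495, -0.232]]
0.109 21 [[0.478, -0.241], [0.492, -0.225]]
0.121 16 [[0.475, -0.247], [0.494, -0.22]]
0.127 36 [[0.475, -0.249], [0.5, -0.221]]
0.133 27 [[0.475, -0.247], [0.497, -0.217]]
0.139 34 [[0.476, -0.248], [0.497, -0.215]]
0.145 28 [[0.476, -0.25], [0.498, -0.221]]
0.151 30 [[0.474, -0.251], [0.497, -0.219]]
0.157 16 [[0.475, -0.249], [0.498, -0.216]]
```

The fingertips appear in all cameras about 30 mm above the reported TCP, just over the knob. I open and measure the open tips.

```bash
python3 -m handwheel '[[0.4,0,0,0,0],[0.4,0,0,0,0],[0.4,0,0,0,0],[0.4,0,0,0,0],[0.4,0,0,0,0]]' 12;python3 - <<'E'
from h import *
s=get_state(); t=s['tcp_pos']; Rz=R.from_euler('z',7.6,degrees=True).as_matrix()
for n in ['wrist','scene','side']:
    p,d,P,K,T=shot(n)
    Q=(P-t)@Rz
    X=Q[(abs(Q[...,0])<.025)&(abs(Q[...,1])<.07)&(Q[...,2]>-.002)&(Q[...,2]<.08)]
    print(n,np.round(proj(t+[0,0,0],K,T)))
    for z0 in np.arange(-.002,.08,.006):
        Y=X[(X[:,2]>=z0)&(X[:,2]<z0+.006)]
        if len(Y)>2: print(round(z0,3),len(Y),'x',np.round(np.percentile(Y[:,0],[5,95]),3),'y',np.histogram(Y[:,1],np.arange(-.07,.071,.01))[0])
    cv2.imwrite('pics/o_%s.png'%n,p[:,:,::-1])
a=cv2.imread('pics/o_scene.png')[205:295,330:450]; b=cv2.imread('pics/o_side.png')[215:305,290:410]
cv2.imwrite('pics/o.png',np.hstack([cv2.resize(i,(400,300),interpolation=cv2.INTER_CUBIC) for i in (a,b)]))
E
```

```text
time_s: 7.1
tcp_pos: [0.4883, -0.2311, 0.0872]
eef_rot: [180.0, 0.0, 7.6]
contact_force: [-1.1, 0.8, 0.3]
gripper_width: 0.0449
gripper_force: 0.0
wrist [320. 271.]
0.01 91 x [0.006 0.012] y [ 0  0  0  0  0  8 45 38  0  0  0  0  0  0]
0.016 485 x [-0.008  0.011] y [  0   0   0   0   0  53 209 223   0   0   0   0   0   0]
0.022 958 x [-0.006  0.009] y [  0   0   0   0   0  23 564 371   0   0   0   0   0   0]
0.028 12 x [-0.004  0.01 ] y [0 0 0 0 6 0 0 0 0 6 0 0 0 0]
0.034 260 x [-0.002  0.012] y [  0   0   0  31  94   0   0   0   0 104  31   0   0   0]
0.04 458 x [0.003 0.012] y [  0   0   0 101 128   0   0   0   0 148  81   0   0   0]
0.046 515 x [0.005 0.012] y [  0   0   0 117 143   0   0   0   0 162  93   0   0   0]
0.052 629 x [0.007 0.012] y [  0   0   0 147 169   0   0   0   0 207 106   0   0   0]
0.058 484 x [0.007 0.012] y [  0   0   0 144 100   0   0   0   0 113 127   0   0   0]
0.064 430 x [-0.007  0.012] y [  0   0   0 115  96   0   0   0   0 127  92   0   0   0]
0.07 128 x [-0.008  0.   ] y [ 0  0  0  0 66  0  0  0  0 62  0  0  0  0]
0.076 607 x [-0.008  0.003] y [  0   0
[... 1235 characters left out ...]
 0  0  0  0  0]
0.022 18 x [-0.01   0.003] y [0 0 0 0 0 1 9 8 0 0 0 0 0 0]
0.028 3 x [-0.006  0.008] y [0 0 0 0 1 0 0 0 0 0 2 0 0 0]
0.034 29 x [-0.012  0.006] y [ 0  0  2 10  2  0  0  0  0 11  4  0  0  0]
0.04 40 x [-0.012  0.008] y [ 0  0  4 14  1  0  0  0  0 13  6  2  0  0]
0.046 44 x [-0.013  0.007] y [ 0  0  8 13  2  0  0  0  0 14  5  2  0  0]
0.052 39 x [-0.013  0.006] y [ 0  0  7  9  3  0  0  0  0 12  6  2  0  0]
0.058 41 x [-0.012  0.006] y [ 0  0 13  7  0  0  0  0  0 17  2  2  0  0]
0.064 42 x [-0.013  0.007] y [ 0  0 14  3  3  0  0  0  0 12  9  1  0  0]
0.07 35 x [-0.013  0.002] y [ 0  0  7  5  4  0  0  0  0 12  6  1  0  0]
0.076 26 x [-0.013  0.001] y [0 0 4 5 1 0 0 0 0 9 5 2 0 0]
```

View pics/o.png

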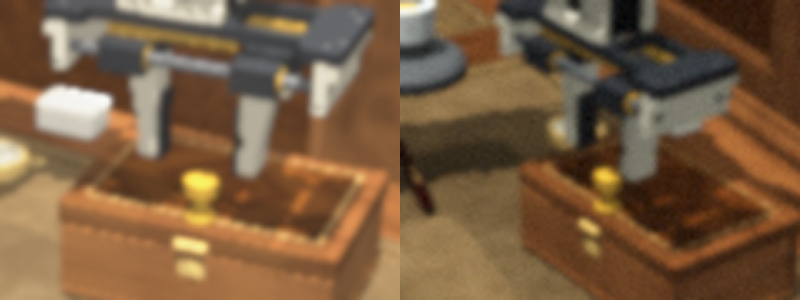

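The real fingertips sit about 32 mm above the reported TCP, and the knob is centred between them. I check where the gripper body begins relative to the tips before compensating.

Run:
```python
from h import *
s=get_state(); t=s['tcp_pos']; Rz=R.from_euler('z',7.6,degrees=True).as_matrix()
for n in ['scene','side']:
    p,d,P,K,T=shot(n)
    Q=(P-t)@Rz
    X=Q[(abs(Q[...,0])<.06)&(abs(Q[...,1])<.12)&(Q[...,2]>.028)&(Q[...,2]<.17)]
    for z0 in np.arange(.028,.17,.008):
        Y=X[(X[:,2]>=z0)&(X[:,2]<z0+.008)]
        if len(Y)>2: print(round(z0,3),len(Y),'x',np.round(np.percentile(Y[:,0],[3,97]),3),'y',np.histogram(Y[:,1],np.arange(-.12,.121,.02))[0])
```

```text
0.036 54 x [-0.012  0.006] y [ 0  0  0  5 19  0  0 27  3  0  0  0]
0.044 72 x [-0.013  0.008] y [ 0  0  0  9 27  0  0 30  6  0  0  0]
0.052 75 x [-0.013  0.009] y [ 0  0  0  9 26  0  0 36  4  0  0  0]
0.06 62 x [-0.013  0.008] y [ 0  0  0 11 21  0  0 25  5  0  0  0]
0.068 72 x [-0.014  0.009] y [ 0  0  0 12 19  0  0 33  8  0  0  0]
0.076 87 x [-0.013  0.008] y [ 0  0  0 16 24  0  0 36 11  0  0  0]
0.084 72 x [-0.014  0.009] y [ 0  0  0 13 20  0  0 27 12  0  0  0]
0.092 20 x [-0.014  0.001] y [ 0  0  0  5  0  0  0 15  0  0  0  0]
0.1 123 x [-0.04   0.028] y [ 0 38  0 18  5  0  0 20 10  0 32  0]
0.108 282 x [-0.041  0.016] y [ 0 39 19 46 26 16 15 38 30 14 39  0]
0.116 295 x [-0.041 -0.004] y [ 0 18 24 52 26 19 23 45 36 15 37  0]
0.124 362 x [-0.04  0.02] y [ 0 48  0 78 63 25 23 40 53  0 32  0]
0.132 381 x [-0.039  0.021] y [ 0 56 24 61 62 35 27 29 31 34 22  0]
0.14 788 x [-0.038  0.033] y [  0 140 128  60  71  68  33  34  31 108 115   0]
0.148 162 x [-0.027  0.019] y [ 0  0  0  0  0 58 40 44 20  0  0  0]
0.156 138 x [-0.024  0.018] y [ 0  0  0  0  0 53 33 36 16  0  0  0]
0.164 92 x [-0
[... 554 characters left out ...]
 0 17  3  0  0  0]
0.092 24 x [-0.03  0.03] y [ 0  7  0  1  0  0  0 14  2  0  0  0]
0.1 132 x [-0.04  0.03] y [ 0 70  1 12  4  0  0 21  7  2 15  0]
0.108 221 x [-0.04   0.031] y [ 0 81 11 22 10 15 16 31 12  7 16  0]
0.116 240 x [-0.04   0.026] y [ 0 47 10 35 29 13  7 37 26 15 21  0]
0.124 198 x [-0.04   0.031] y [ 0 74  1 12 30 16  9 14 18  5 19  0]
0.132 266 x [-0.04   0.028] y [ 0 88 10 28 47 21 15 10 15 23  8  1]
0.14 477 x [-0.038  0.031] y [  0 120  88  29  47  66  16  19  10  39  43   0]
0.148 112 x [-0.027  0.018] y [ 0  0  0  0  1 56 19 23 13  0  0  0]
0.156 93 x [-0.025  0.022] y [ 0  0  0  0  0 55 10 22  6  0  0  0]
0.164 70 x [-0.024  0.021] y [ 0  0  0  0  0 47  9  8  6  0  0  0]
```

The whole gripper sits 32 mm higher than the reported TCP (body at tip+66, as specified), so I go 3.2 cm lower than nominal.

```bash
python3 -m handwheel '[[0.4,0,0,-2,0],[0.4,0,0,-3.2,0],[1,0,0,-3.2,0],[1,0,0,-3.2,0],[1,0,0,-3.2,0],[1,0,0,-3.2,0]]' 12
```

```text
time_s: 8.1
tcp_pos: [0.4887, -0.2317, 0.0558]
eef_rot: [179.9, -0.1, 7.7]
contact_force: [0.1, -2.6, -1.4]
gripper_width: 0.0212
gripper_force: 12.0
```

```bash
python3 -m handwheel '[[1,0.4,0.05,1,0],[1,0.9,0.12,2,0],[1,2.15,0.28,3.8,0],[1,3.7,0.48,5.3,0],[1,5.4,0.72,6.6,0],[1,7.4,0.97,7.5,0],[1,7.4,0.97,7.5,0]]' 12
```

```text
time_s: 8.98
tcp_pos: [0.5633, -0.2215, 0.1316]
eef_rot: [180.0, -0.0, 7.7]
contact_force: [-2.9, -1.1, 6.3]
gripper_width: 0.0209
gripper_force: 12.0
```

```bash
python3 -m handwheel '[[1,2.1,0.28,0.6,0],[1,4.25,0.56,0.75,0],[1,6.4,0.85,0.6,0],[1,8.5,1.12,0.05,0],[1,9.3,1.22,-0.3,0],[1,9.3,1.22,-0.3,0]]' 12
```

```text
time_s: 9.72
tcp_pos: [0.6568, -0.2088, 0.128]
eef_rot: [180.0, -0.2, 7.7]
contact_force: [2.2, 0.9, 4.1]
gripper_width: 0.021
gripper_force: 12.0
```

```bash
python3 -m handwheel '[[0.4,0,0,0,0],[0.4,0,0,0,0],[0.4,0,0,0,0],[0.4,0,0,0,0],[0.4,0,0,3,0],[0.4,0,0,9,0],[0.2,-6,-0.8,15,0],[0,-12,-1.6,18,0]]' 12; python3 -m handwheel '[[0,-6,-0.8,-1,0],[0,-10,-1.3,-2,0],[0,-11,-1.3,-2,0]]'|head -3
python3 - <<'E'
from h import *
p,d,P,K,T=shot('wrist','w4.png')
for q in ['light','light_mid','case_lid']:
  for o in finder.cut_out('wrist',q)[:2]:
    X=P[o['region']]; X=X[~np.isnan(X[:,0])]
    print(q,o['p'],o['pixel'],o['region'].sum(),np.percentile(X,[3,50,97],axis=0).round(3).tolist())
E
```

```text
time_s: 10.72
tcp_pos: [0.5578, -0.2224, 0.2949]
eef_rot: [180.0, -0.1, 7.7]
contact_force: [-0.6, 0.8, 0.3]
gripper_width: 0.0667
gripper_force: 0.0
time_s: 11.1
tcp_pos: [0.4456, -0.2354, 0.2736]
eef_rot: [-180.0, -0.0, 7.6]
light 0.62 [332.2, 131.9] 2461 [[0.505, -0.264, 0.054], [0.53, -0.238, 0.057], [0.556, -0.212, 0.059]]
case_lid 0.61 [320.6, 23.4] 10684 [[0.598, -0.304, 0.07], [0.612, -0.215, 0.127], [0.625, -0.128, 0.164]]
case_lid 0.53 [330.3, 129.1] 2545 [[0.504, -0.265, 0.03], [0.531, -0.238, 0.057], [0.556, -0.212, 0.059]]
```

View pics/w4.png

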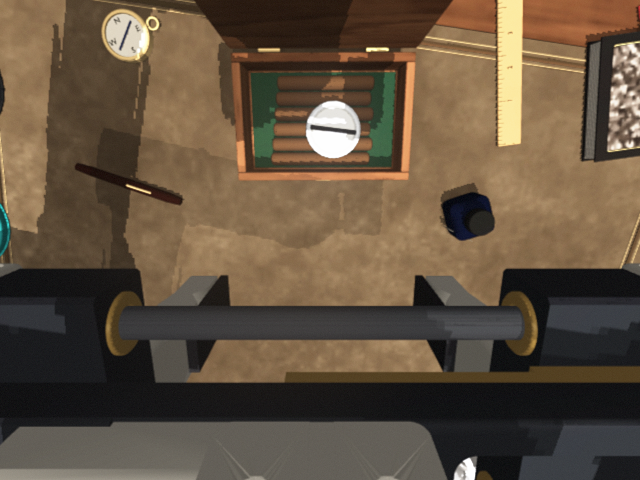

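The lid leans back and the light is in the box at (332,130) with its bar nearly horizontal. I measure its centre and bar bearing.

Run:
```python
from h import *
p,d,P,K,T=shot('wrist')
o=finder.cut_out('wrist','light')[0]; m=o['region']
X=P[m&(P[...,2]>.052)]; print(X.mean(0),cv2.minEnclosingCircle(X[:,:2].astype(np.float32)))
g=cv2.cvtColor(p,cv2.COLOR_RGB2GRAY)
mm=cv2.morphologyEx(m.astype(np.uint8),cv2.MORPH_CLOSE,np.ones((15,15)))
k=cv2.erode(mm,np.ones((9,9)))
v,u=np.where((k>0)&(g<70)); W=np.array([ray(a,b,.058,K,T)[:2] for a,b in zip(u,v)])
c=W.mean(0); w,V=np.linalg.eigh(np.cov((W-c).T)); e=V[:,1]
print(len(W),c,np.sqrt(w),np.degrees(np.arctan2(e[1],e[0])))
print(get_state()['tcp_pos'])
```

```text
[ 0.53052835 -0.2377885   0.05674071] ((0.5302625894546509, -0.2378828227519989), 0.029853884130716324)
69 [ 0.53048351 -0.23818755] [0.00078687 0.01721474] 90.37873545851804
[ 0.44923557 -0.23513895  0.27312539]
```

```bash
python3 -m handwheel '[[0,3,-0.1,-3,0],[0,6,-0.2,-7,0],[0,8.1,-0.3,-12,0],[0,8.1,-0.3,-16,0],[0,8.1,-0.3,-19,0],[0,8.1,-0.3,-19,0],[0,8.1,-0.3,-19,0]]'
```

```text
time_s: 12.28
tcp_pos: [0.5304, -0.2384, 0.0842]
eef_rot: [180.0, -0.0, 7.7]
contact_force: [0.1, 0.5, 0.9]
gripper_width: 0.0878
gripper_force: 0.0
```

```bash
python3 -m handwheel '[[0.1,0,0,-4,0],[0.1,0,0,-7,0],[0.1,0,0,-8.8,0],[0.1,0,0,-8.8,0],[0.6,0,0,-8.8,0],[0.6,0,0,-8.8,0],[0.6,0,0,-8.8,0]]' 40
```

```text
time_s: 13.15
tcp_pos: [0.53, -0.2383, -0.0034]
eef_rot: [180.0, -0.1, 7.7]
contact_force: [-1.2, 1.9, 5.7]
gripper_width: 0.0589
gripper_force: 40.0
```

```bash
python3 -m handwheel '[[0.6,0,0,4,0],[0.6,0,0,9,0],[0.6,0,0,14,0],[0.6,0,3,17,0],[0.6,0,9,17,0],[0.6,0,15,17,-7],[0.6,0,20,17,-17],[0.6,0,25,17,-27]]' 40; python3 -m handwheel '[[0.6,0,5,0,-10],[0.6,0,11,0,-20],[0.6,0,16,0,-30],[0.6,0,20,0,-40],[0.6,0,20.8,0,-50],[0.6,0,20.8,0,-53.5],[0.6,0,20.8,0,-53.5]]'
python3 - <<'E'
from h import *
s=get_state(); t=s['tcp_pos']; print(s['joints'],t,s['eef_rot'])
o=[]
for n in ['scene','side','wrist']:
    p,d,P,K,T=shot(n); u,v=map(int,proj(t+[0,0,.04],K,T)); print(n,u,v)
    h=45 if n!='wrist' else 100
    u=min(max(u,h),640-h);v=min(max(v,h),480-h)
    o.append(cv2.resize(p[v-h:v+h,u-h:u+h,::-1],(266,266),interpolation=cv2.INTER_CUBIC))
cv2.imwrite('pics/hold.png',np.hstack(o))
E
```

```text
time_s: 14.15
tcp_pos: [0.5286, 0.0135, 0.1655]
eef_rot: [-180.0, -0.0, -19.7]
contact_force: [0.3, 0.5, -1.6]
gripper_width: 0.0589
gripper_force: 40.0
time_s: 15.02
tcp_pos: [0.5288, 0.2199, 0.1652]
eef_rot: [180.0, 0.0, -72.8]
contact_force: [-0.7, -0.2, -2.5]
gripper_width: 0.0592
gripper_force: 40.0
[ 4.21356855e+01  1.21535578e+01 -1.48189228e+01 -1.55317107e-02
 -6.30518026e+01 -2.49388485e+01] [0.52877678 0.21987453 0.1651574 ] [ 1.79972144e+02  2.31220755e-03 -7.28102052e+01]
scene 245 177
side 291 177
wrist 323 301
```

View pics/hold.png

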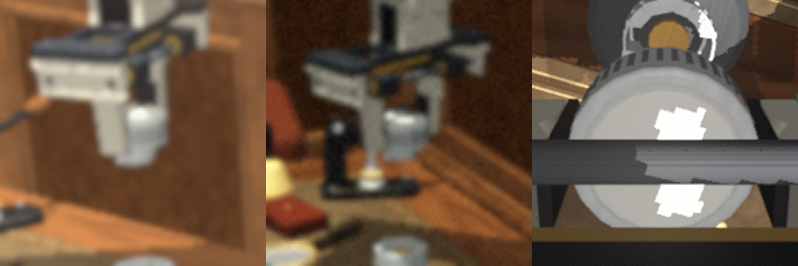

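The light is held upright and square, with its bar hidden under the rod as expected. I go down over the collar and feel.

```bash
python3 -m handwheel '[[0.6,-0.1,0,-4,0],[0.6,-0.1,0,-8,0],[0.6,-0.1,0,-9.8,0],[0.6,-0.1,0,-10.2,0],[0.6,-0.1,0,-10.4,0],[0.6,-0.1,0,-10.6,0],[0.6,-0.1,0,-10.6,0]]' 40; python3 -m handwheel '[[0.6,0,0,-0.2,0],[0.6,0,0,-0.4,0],[0.6,0,0,-0.4,0]]'
```

```text
time_s: 16.05
tcp_pos: [0.5284, 0.22, 0.0599]
eef_rot: [-179.9, 0.0, -72.8]
contact_force: [0.0, -1.6, -2.9]
gripper_width: 0.0589
gripper_force: 40.0
time_s: 16.42
tcp_pos: [0.5283, 0.22, 0.0561]
eef_rot: [-180.0, 0.0, -72.8]
contact_force: [-3.1, -0.2, 4.7]
gripper_width: 0.0589
gripper_force: 40.0
```

```bash
python3 -m handwheel '[[0.6,-0.05,0,-0.15,0],[0.6,-0.05,0,-0.15,0]]'; python3 -m handwheel '[[0.6,0,0,-0.15,0],[0.6,0,0,-0.15,0]]'
```

```text
time_s: 16.68
tcp_pos: [0.5283, 0.2202, 0.0557]
eef_rot: [-179.9, 0.0, -72.8]
contact_force: [-5.2, -0.6, 11.7]
gripper_width: 0.0591
gripper_force: 40.0
time_s: 16.92
tcp_pos: [0.5285, 0.2203, 0.0553]
eef_rot: [-179.8, 0.0, -72.8]
contact_force: [-9.0, -2.3, 20.5]
gripper_width: 0.0594
gripper_force: 40.0
```

```bash
python3 -m handwheel '[[0.6,0,0,0.6,0],[0.6,-0.15,0,0.6,0],[0.6,-0.15,0,0.2,0],[0.6,-0.15,0,0.1,0],[0.6,-0.15,0,0.1,0]]'; python3 -m handwheel '[[0.6,0,0,0,-2],[0.6,0,0,0,-4],[0.6,0,0,0,-4]]';python3 -m handwheel '[[0.6,0,0,0,2],[0.6,0,0,0,4],[0.6,0,0,0,6],[0.6,0,0,0,8],[0.6,0,0,0,8]]'
```

```text
time_s: 17.55
tcp_pos: [0.526, 0.2197, 0.0532]
eef_rot: [180.0, -0.0, -72.8]
contact_force: [-2.4, 1.0, 4.0]
gripper_width: 0.059
gripper_force: 40.0
time_s: 17.92
tcp_pos: [0.5265, 0.2199, 0.0535]
eef_rot: [-180.0, 0.0, -76.9]
contact_force: [0.4, -0.0, 3.7]
gripper_width: 0.0589
gripper_force: 40.0
time_s: 18.55
tcp_pos: [0.5263, 0.22, 0.0534]
eef_rot: [-180.0, 0.0, -68.8]
contact_force: [0.2, 2.0, 3.4]
gripper_width: 0.0589
gripper_force: 40.0
```

```bash
python3 -m handwheel '[[0.6,0,0,0,-4],[0.6,0,0,-0.3,-4],[0.6,0,0,-0.4,-4],[0.6,0,0,-0.4,-4]]'
```

```text
time_s: 19.05
tcp_pos: [0.5262, 0.2198, 0.0493]
eef_rot: [-180.0, -0.0, -72.8]
contact_force: [-2.2, 0.8, 6.1]
gripper_width: 0.0591
gripper_force: 40.0
```

The lugs are in the slots and riding on the spring. I push towards the bottom.

```bash
python3 -m handwheel '[[0.6,0,0,-0.4,0],[0.6,0,0,-0.7,0],[0.6,0,0,-0.8,0],[0.6,0,0,-0.8,0]]'
```

```text
time_s: 19.55
tcp_pos: [0.5262, 0.2198, 0.0418]
eef_rot: [-180.0, -0.0, -72.8]
contact_force: [-1.8, -0.2, 10.2]
gripper_width: 0.0588
gripper_force: 40.0
```

```bash
python3 -m handwheel '[[0.6,0,0,0,-8],[0.6,0,0,0,-16],[0.6,0,0,0,-24],[0.6,0,0,0,-32],[0.6,0,0,0,-40],[0.6,0,0,0,-48],[0.6,0,0,0,-56],[0.6,0,0,0,-56]]'; python3 -c "
from h import *;print(get_state()['moment'])"
```

```text
time_s: 20.55
tcp_pos: [0.5267, 0.2205, 0.0421]
eef_rot: [-180.0, 0.1, -128.9]
contact_force: [-1.5, 1.8, 10.8]
gripper_width: 0.0587
gripper_force: 40.0
[ 0.70878496  0.69025371 -0.03058938]
```

```bash
python3 -m handwheel '[[0.6,0,0,0,-6],[0.6,0,0,0,-12],[0.6,0,0,0,-12]]'; python3 -c "
from h import *;print(get_state()['moment'])"; python3 -m handwheel '[[0.6,0,0,0,-3],[0.6,0,0,0,-5],[0.6,0,0,0,-5]]'; python3 -c "
from h import *;print(get_state()['moment'])"
```

```text
time_s: 20.92
tcp_pos: [0.5268, 0.2204, 0.0422]
eef_rot: [-180.0, 0.1, -140.8]
contact_force: [-1.5, 0.3, 10.9]
gripper_width: 0.0591
gripper_force: 40.0
[ 0.38943263  0.33656487 -0.10140215]
time_s: 21.3
tcp_pos: [0.5258, 0.2199, 0.0419]
eef_rot: [180.0, -0.0, -145.8]
contact_force: [-5.2, 1.4, 12.7]
gripper_width: 0.0587
gripper_force: 40.0
[0.44744004 1.83003748 0.13927845]
```

```bash
python3 -m handwheel '[[0.6,0,0,0,-3],[0.6,0,0,0,-3]]'; python3 -c "
from h import *;print(get_state()['moment'])"; python3 -m handwheel '[[0.6,0,0,0,-2],[0.6,0,0,0,-2]]'; python3 -c "
from h import *;print(get_state()['moment'])"
```

```text
time_s: 21.55
tcp_pos: [0.525, 0.2195, 0.0418]
eef_rot: [180.0, -0.1, -148.8]
contact_force: [-7.5, 0.6, 14.0]
gripper_width: 0.0591
gripper_force: 40.0
[0.39461997 2.77690107 0.41497681]
time_s: 21.8
tcp_pos: [0.525, 0.2195, 0.0417]
eef_rot: [-180.0, -0.1, -150.6]
contact_force: [-7.8, 1.3, 13.0]
gripper_width: 0.0589
gripper_force: 40.0
[0.38708161 2.77330791 1.23114883]
```

The end stop is felt (1.2 N m). I ease the torque, follow the spring up and release.

```bash
python3 -m handwheel '[[0.6,0,0,0,1.5],[0.6,0,0,0.3,1.5],[0.6,0,0,0.55,1.5],[0.6,0,0,0.55,1.5]]'; python3 -c "
from h import *;print(get_state()['moment'])"; python3 -m handwheel '[[0,0,0,0,0],[0,0,0,0,0],[0,0,0,0,0],[0,0,0,0,0]]'
```

```text
time_s: 22.3
tcp_pos: [0.525, 0.2194, 0.0464]
eef_rot: [180.0, -0.1, -149.3]
contact_force: [-6.2, 2.0, 4.7]
gripper_width: 0.0589
gripper_force: 40.0
[0.84887601 2.46114882 0.54383719]
time_s: 22.8
tcp_pos: [0.5263, 0.2197, 0.0468]
eef_rot: [-180.0, 0.0, -149.4]
contact_force: [-1.6, -0.7, -0.2]
gripper_width: 0.0869
gripper_force: 0.0
```

```bash
python3 -m handwheel '[[0,0,0,4,0],[0,0,0,9,0],[0,0,0,14,10],[0,-3,0,18,20],[0,-5,0,18,30],[0,-7,0,18,40],[0,-8,2,18,50],[0,-9,3,18,60]]'|head -3;python3 -m handwheel '[[0,0,0,0,10],[0,0,0,0,20],[0,0,0,0,30],[0,0,0,0,40],[0,0,0,0,50],[0,0,0,0,50]]'|head -3
python3 - <<'E'
from h import *
p,d,P,K,T=shot('wrist')
for o in finder.cut_out('wrist','light')[:2]:
    X=P[o['region']]; X=X[~np.isnan(X[:,0])]; print('light',o['p'],o['pixel'],np.percentile(X,[3,50,97],axis=0).round(4).tolist())
    Y=X[X[:,2]>.098]
    if len(Y)>50:
        A=np.c_[Y[:,:2],np.ones(len(Y))]; f=np.linalg.lstsq(A,Y[:,2],rcond=None)[0]; print('plane slopes deg',np.degrees(f[:2]),Y.mean(0))
u,v=map(int,proj([.527,.22,.1],K,T)); print(u,v)
a=p[max(v-100,0):v+100,max(u-110,0):u+110,::-1]
q,*_,K2,T2=shot('scene')
b=q[140:340,140:470,::-1]
cv2.imwrite('pics/lock.png',np.hstack([cv2.resize(a,(360,330)),cv2.resize(b,(440,330))]))
E
```

```text
time_s: 23.8
tcp_pos: [0.4358, 0.2503, 0.2271]
eef_rot: [-180.0, 0.0, -89.0]
time_s: 24.55
tcp_pos: [0.4361, 0.2497, 0.2268]
eef_rot: [-180.0, -0.0, -39.4]
light 0.83 [281.1, 121.6] [[0.5006, 0.1937, 0.1051], [0.5262, 0.2182, 0.1081], [0.5514, 0.244, 0.1101]]
plane slopes deg [0.33405527 0.43197513] [0.52614936 0.21842541 0.10783941]
280 118
```

View pics/lock.png

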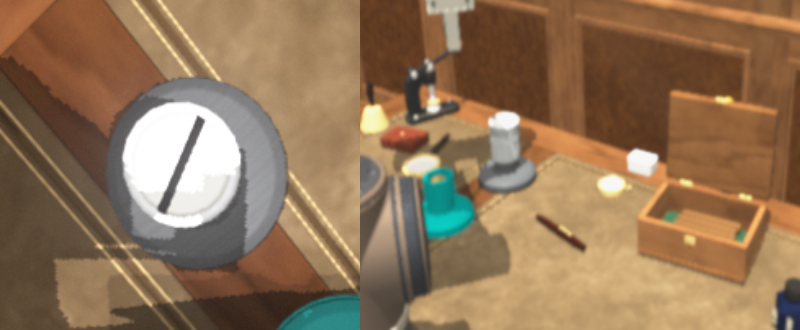

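The light is upright and level. Its top is at 0.108 m (0.109 expected when locked), and the bar is turned to about -62° (slot bearing minus 70°), so it is locked. The lid leans open and the bystanders look undisturbed. I hand in.

```bash
python3 -c "
from plant import r
print(r.close_job())"
```

```text
the job is handed in; nothing more can be done
None
```

The job is handed in at about 25 s on the robot's clock: the box is open on its stop, the light is locked upright on the grey stand (top height and bar bearing match the locked position), and in the last picture the bystanders in view looked undisturbed.

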